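# Square a tube frame into the bench stop

## Task

The small rectangular tube frame lies askew on the bench in front of the L-shaped squaring stop. Push it gently along the bench with the fingertips, without gripping, lifting or tipping it, into the corner of the stop, so that one long side lies flush against the long rail and one short side flush against the short rail. Leave everything else on the bench where it is, and finish clear of the frame.

Things in the scene. Friction and masses are not known exactly. Their poses are not given: they have to be found in the camera images.
- frame: Loose frame of black 28 mm tube, square joints (36 x 36 mm, 34 high), 0.3 to 0.6 kg; slides at 2 to 7 N, needs up to 20 N to pivot flush. Over the joints 140 (x) by 200 mm (y). Open inside: inner tube faces at x = +-38, y = +-68 mm; tube axes 17 mm up; joints 4 mm proud outside. Origin: centre of the rectangle, on the bench. Starts within 0.3 rad of the stop's axes, +x side to the long rail.
- stop: L-shaped stop of two bare aluminium rails, 30 mm wide and high, fixed rigidly to the bench. Origin: inner corner at bench level. Long rail's face: plane x = 0, rail on its +x side, y = -30 to 340 mm. Short rail's face: plane y = 0, rail on its -y side, x = -150 to 0. The frame belongs at x < 0, y > 0; when home its origin is at x = -70, y = 100 mm, axes parallel. z up.
- offcut: Bystander, loose, not to be moved: short upright offcut of black tube, 28 mm diameter, 60 mm tall; stands outside the short rail; origin: centre of underside
- clamp: Bystander, loose, not to be moved: small U-shaped dark steel tube clamp, 50 x 40 mm, 32 mm high; stands past the free end of the long rail; origin: centre of underside
- coupling: Bystander, loose, not to be moved: round dark steel tube coupling with a lug, 38 mm diameter, 45 mm tall; stands behind (outside) the long rail; origin: centre of underside
- caster: Bystander, loose, not to be moved: caster standing on its 80 x 60 mm mounting plate with the wheel up, 99 mm tall; origin: centre of underside
- driver: Bystander, loose, not to be moved: screwdriver with a red handle lying on the bench; origin: under its middle
- mallet: Bystander, loose, not to be moved: mallet with a wooden handle and black head lying on the bench; origin: under its middle
- tape: Bystander, loose, not to be moved: grey tape measure, 70 x 36 mm, 66 mm tall; origin: centre of underside
There are look-alikes about, which are no part of the job. What is shaped like the frame but brown is not meant.

How it is judged (in metres and radians):
At the end, for the whole second after the job is handed in: The frame lies flat and still on the bench, its long side within 4 mm of the long rail and its short side within 4 mm of the short rail, parallel to them within 2 degrees; every bystander is within 10 mm of where it was (x of frame in the frame of stop between -0.074 and -0.066 m and y of frame in the frame of stop between 0.096 and 0.104 m and angle between the x axis of frame and the x axis of stop, either way round below 0.035 rad and angle between frame's own z axis and vertical below 0.03 rad and height (world z) of frame below 0.004 m and linear speed of frame below 0.01 m/s and distance of each of offcut, clamp, coupling, caster, driver, mallet, tape from where it was at the start of the episode below 0.01 m); the robot touches nothing.
It fails at once if the frame is lifted or tipped off the bench (height (world z) of frame above 0.008 m or angle between frame's own z axis and vertical above 0.1 rad).
It fails at once if the frame is gripped: fingers squeeze a tube or joint standing between them (TCP on its centre line) (contact force between the fingers and frame above 15 N and z of the grasp point in the frame of frame below 0.05 m and ((x of the grasp point in the frame of frame between -0.059 and -0.045 m and y of the grasp point in the frame of frame between -0.1 and 0.1 m) or (x of the grasp point in the frame of frame between 0.045 and 0.059 m and y of the grasp point in the frame of frame between -0.1 and 0.1 m) or (y of the grasp point in the frame of frame between -0.089 and -0.075 m and x of the grasp point in the frame of frame between -0.07 and 0.07 m) or (y of the grasp point in the frame of frame between 0.075 and 0.089 m and x of the grasp point in the frame of frame between -0.07 and 0.07 m))).
It fails at once if the frame is rammed by the fingers (over 90 N) (contact force between the fingers and frame above 90 N).
It fails at once if a bystander is moved by more than 10 mm (distance of any of offcut, clamp, coupling, caster, driver, mallet, tape from where it was at the start of the episode above 0.01 m).
It also fails if it takes over 67 s, if anything falls off the work surface, if the arm or the gripper's body presses on something with over 40 N, if the wrist force passes 120 N, or if a joint passes its speed limit or range.

## Robot

A 6-joint arm with a two-finger parallel gripper is mounted at the origin on the work surface. World frame = base frame: x ahead of the robot, y to its left, z up, the work surface at z = 0. Lengths are in m, angles in degrees, forces in N, time in s.
With the tool pointing down it reaches from about 0.375 to 0.9 m from the base axis. Payload 3.1 kg.
Tool frame: the origin (TCP) lies between the finger pads, 19 mm behind the fingertips; this is the grasp point; z points along the fingers, y is the line along which they close (so a half turn about z gives the same grasp; the last joint's range is limited). The gripper opens to 87 mm and grips with 3 to 60 N. Pads are 19 mm wide; open, the fingers measure 117 mm over their backs; the gripper's body (75 mm by 190 mm) begins 51 mm behind the grasp point.
Start: joints at [62.538, 30.224, 82.088, -0, 67.689, -10.227], TCP at [0.185, 0.597, 0.241] pointing down, gripper open.
Joint ranges: [-176.69, 176.69], [-43.24, 126.21], [12.49, 139.97], [-82, 262], [0, 151.66], [-163.58, 163.58]. Speed limits (degrees/s): [159.86, 159.86, 180, 180, 180, 180].

## Interface

Orientations are given as a 3x3 rotation matrix whose columns are the frame's x, y, z axes.
In Python, from station import arm gives the robot as it stands. The module is installed in compiled form; this text tells all that it offers.
- The arm moves only by the shell command python3 -m creep 'ROWS' [OPENING] [FORCE]. ROWS is text: rows parted by semicolons, each of 6 numbers parted by spaces: the shift along the world's x, y, z in m, then the turn, a rotation vector about the world's x, y, z in degrees. In form: tx ty tz wx wy wz; .... A call has 1 to 8 rows; each row shifts and turns the commanded pose from where the row before left it; what a row does not reach is not made up. A row lasts 1/12 s, in which the tool goes at most 41.7 mm and 7.16 degrees, less where a joint would pass 70% of its speed; a pose out of reach is approached as far as the arm can. A call with a gripper value outside its range is refused whole. OPENING is the closure, from 0 (fully open) to 1 (shut), set as the call begins (- or left out, the last holds). The fingers move at their own pace and stop on an object; FORCE is the grip in N (left out, the last holds). Time passes only in rows, so rows that do not move let the fingers close. It gives the time, the measured TCP pose, the force, the opening and the grip force at its end, in the units of the state.
- arm.state(): the state, without advancing time (a new reading comes with each control period).
- arm.grab_frame(name): name is "side" or "top"; returns a dict with "color" (384x512x3 uint8, red, green, blue), "fovy" (degrees; the focal length in pixels is half the picture's height over the tangent of half this angle, whatever the lens; pixels are square), "cx", "cy" (the principal point, pixels), "rvec" (rotation vector, rad) and "tvec" (3), from world to camera coordinates, as OpenCV has them. Camera axes: x right, y down, z forward; pixel columns grow to the right and rows downward; lengths in m; the calibration is good to about 2 mm. A picture is of the moment at which its call begins. There is no depth.
- arm.sign_off(): hands the job in; it is judged then, once.
Trained networks look in a picture, given as the dict that the camera call returned (one of the last four; its "shot" number tells which), for a name from the list of things; names that differ only in an ending like _2 or _b are one class to them, and where a whole thing is asked for, a point or a joint stands for the part that bears it (a point fixed in the world has none). Each returns a list of dicts, best first, with "confidence" (0 to 1); they miss things now and then, are a little off and sometimes report something else, mostly with a low value. They report only what shows in the picture. A call takes as long as a camera call. They do not tell look-alikes from the thing itself.
- arm.outline_of(picture, name): "pixels" (384x512 bool, what is visible of it).
- arm.spot_point(picture, name): "location" ([x, y, z] in m, in world coordinates, good to about 4 mm: a listed point, or the origin of a listed thing).
The state is a dict: "time_s": time; "q": joint angles; "qvel": joint speeds; "joint_efforts": joint torques, N m; "tool_pos": TCP position; "tool_rot": TCP orientation; "contact_force": force on the tool from outside, world axes, zero at the start; "torque": the same for the moment, N m; "width": opening from 0.0 (shut) to 1.0 (fully open); "gripper_force": force on a finger pad.
Only numpy, scipy, OpenCV 4.12 (cv2) and the standard library are available. Lean on these libraries where they do the work, as an engineer would, in place of code of your own. Each camera call takes 0.05 s, during which the arm holds its last target. There are 200 camera calls.

## Working session

There is one attempt and no reset: what is moved stays moved. The work goes in short steps, Python scripts to look and compute and a shell command to move; the robot and the scene stay as the last step left them, time stands still between calls to the robot, and variables do not carry over. Pictures are saved under pics/ and viewed, at most 10 in all, crops included, and the job is handed in when it is done.

```bash
mkdir -p pics
python3 - <<'E'
from station import arm
import cv2,numpy as np
for n in("top","side"):
    p=arm.grab_frame(n); cv2.imwrite(f"pics/{n}0.png",p["color"][:,:,::-1])
    R=cv2.Rodrigues(np.array(p["rvec"]))[0]; print(n,p["fovy"],p["cx"],p["cy"],(-R.T@np.array(p["tvec"]).ravel()).round(3),R.round(3).tolist())
    for o in("frame","stop","offcut","clamp","coupling","caster","driver","mallet","tape"):
        print(o,[(np.round(d["location"],3).tolist(),round(d["confidence"],2)) for d in arm.spot_point(p,o)][:4])
s=arm.state(); print({k:np.round(v,3).tolist() for k,v in s.items()})
E
```

```text
top 55.10994954205219 247.2774751305625 190.7587981377628 [0.372 0.02  1.141] [[-0.014, -1.0, 0.011], [-0.99, 0.013, -0.141], [0.141, -0.013, -0.99]]
frame [([0.281, 0.212, 0.002], 0.78), ([0.526, 0.122, 0.001], 0.77)]
stop [([0.69, -0.082, -0.003], 0.85)]
offcut [([0.645, -0.16, 0.002], 0.56), ([0.55, 0.462, 0.0], 0.48)]
clamp [([0.624, 0.321, -0.002], 0.56)]
coupling [([0.726, 0.098, 0.003], 0.58)]
caster [([0.548, 0.465, -0.002], 0.84)]
driver [([0.623, -0.453, 0.001], 0.67)]
mallet [([0.382, -0.346, -0.003], 0.93)]
tape [([0.389, 0.456, -0.001], 0.94)]
side 49.47661673365138 249.9456966841151 189.41908146404197 [0.375 0.812 0.879] [[-0.984, -0.18, 0.012], [-0.137, 0.7, -0.701], [0.117, -0.691, -0.713]]
frame [([0.527, 0.118, -0.0], 0.76), ([0.279, 0.213, 0.001], 0.6)]
stop [([0.684, -0.084, -0.002], 0.63)]
offcut [([0.642, -0.158, 0.006], 0.54)]
clamp [([0.627, 0.324, -0.002], 0.77)]
coupling [([0.725, 0.1, 0.0], 0.55)]
caster [([0.555, 0.464, -0.001], 0.76), ([0.526, 0.116, 0.001], 0.5)]
driver [([0.626, -0.451, 0.001], 0.6)]
mallet [([0.385, -0.345, 0.0], 0.97)]
tape [([0.391, 0.456, 0.001], 0.57)]
{'time_s': 1.0, 'q': [62.538, 30.222, 82.087, -0.001, 67.69, -10.228], 'qvel': [-0.099, -0.09, -0.059, 0.053, -0.021, 0.025], 'joint_efforts': [0.001, -44.001, -17.699, 0.064, 0.05, 0.0], 'tool_pos': [0.185, 0.597, 0.241], 'tool_rot': [[-0.955, 0.296, 0.0], [0.296, 0.955, 0.0], [-0.0, 0.0, -1.0]], 'contact_force': [0.049, 0.186, 0.14], 'torque': [-0.024, -0.038, -0.037], 'gripper_force': 0.0, 'width': 1.002}
```

View pics/top0.png

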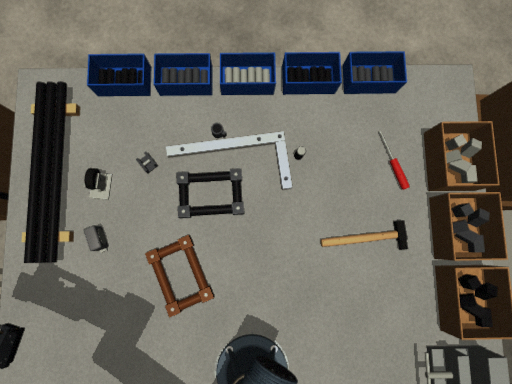

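View pics/side0.png

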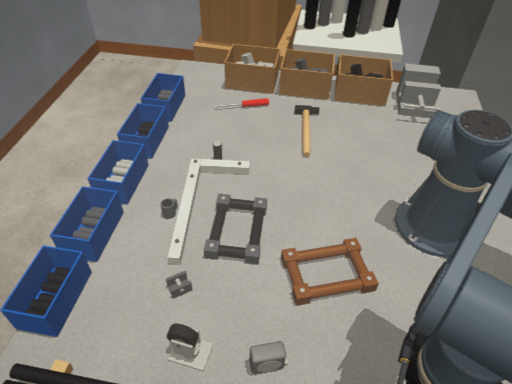

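The top view shows the black frame at about (210,193), askew, and the stop's inner corner at about (279,145). The brown look-alike is at (181,275). Next I fit the silhouettes for precise poses.

```bash
cat > fit.py <<'E'
from station import arm
import cv2,numpy as np
from scipy.optimize import minimize
def box(x0,x1,y0,y1,z0,z1): return np.array([[x,y,z] for x in(x0,x1) for y in(y0,y1) for z in(z0,z1)])
t=np.arange(8)*np.pi/4+np.pi/8; c,s=14*np.cos(t),17+14*np.sin(t)
FR=[box(a-18,a+18,b-18,b+18,0,34) for a in(-52,52) for b in(-82,82)]
FR+=[np.array([[a+ci,y,si] for ci,si in zip(c,s) for y in(-82,82)]) for a in(-52,52)]
FR+=[np.array([[x,b+ci,si] for ci,si in zip(c,s) for x in(-52,52)]) for b in(-82,82)]
ST=[box(0,30,-30,340,0,30),box(-150,0,-30,0,0,30)]
def render(p,parts,v):
    f=192/np.tan(np.radians(p["fovy"])/2); U=3
    K=np.array([[f,0,p["cx"]],[0,f,p["cy"]],[0,0,1.]])
    m=np.zeros((384*U,512*U),np.uint8); C,S=np.cos(v[2]),np.sin(v[2])
    for q in parts:
        w=q/1000@np.array([[C,S,0],[-S,C,0],[0,0,1]])+[v[0],v[1],0]
        px=cv2.projectPoints(w,np.array(p["rvec"],float),np.array(p["tvec"],float),K,None)[0][:,0]
        h=cv2.convexHull((((px+.5)*U-.5)*16).round().astype(np.int32))
        cv2.fillConvexPoly(m,h,255,shift=4)
    return cv2.resize(m,(512,384),interpolation=cv2.INTER_AREA)/255.
def fit(name,parts,v0,pics):
    ms=[]
    for p in pics:
        best=max(arm.outline_of(p,name),key=lambda d:(render(p,parts,v0)*d["pixels"]).sum(),default=None)
        if best is not None: ms.append((p,best["pixels"].astype(float)))
    def cost(u):
        v=np.array([u[0]/1000,u[1]/1000,np.radians(u[2]/3)])
        return sum(np.abs(render(p,parts,v)-m).sum() for p,m in ms)
    u=np.array([v0[0]*1000,v0[1]*1000,np.degrees(v0[2])*3])
    for k in(15,4):
        sx=np.vstack([u,u+np.eye(3)*k]); r=minimize(cost,u,method="Nelder-Mead",options=dict(initial_simplex=sx,xatol=.02,fatol=.05)); u=r.x
    return np.array([u[0]/1000,u[1]/1000,np.radians(u[2]/3)]),r.fun,len(ms),ms
def rel(f,s):
    C,S=np.cos(s[2]),np.sin(s[2]); d=f[:2]-s[:2]
    return np.array([C*d[0]+S*d[1],-S*d[0]+C*d[1],f[2]-s[2]])
E
python3 - <<'E'
from fit import *
P=[arm.grab_frame(n) for n in("top","side")]
for ps in(P,P[:1],P[1:]):
    s=fit("stop",ST,[.687,-.083,.07],ps); f=fit("frame",FR,[.526,.12,0.],ps)
    print(s[0].round(4),s[1],f[0].round(4),f[1],rel(f[0],s[0]).round(4))
E
```

```text
[ 0.6858 -0.0843  0.1241] 268.6392156862745 [0.5272 0.1191 0.049 ] 334.65098039215684 [-0.1322  0.2214 -0.0752]
[ 0.6854 -0.0843  0.1219] 125.89019607843136 [0.5273 0.1194 0.0525] 102.23529411764704 [-0.1322  0.2215 -0.0694]
[ 0.6863 -0.0844  0.1255] 139.4235294117647 [0.5268 0.1189 0.0516] 227.9803921568627 [-0.1327  0.2217 -0.0739]
```

```bash
python3 -m creep '0.0214 -0.0299 0 0 0 1.51;0.0214 -0.0299 0 0 0 1.51;0.0214 -0.0299 0 0 0 1.51;0.0214 -0.0299 0 0 0 1.51;0.0214 -0.0299 0 0 0 1.51;0.0214 -0.0299 0 0 0 1.51;0.0214 -0.0299 0 0 0 1.51;0.0214 -0.0299 0 0 0 1.51' 0.37 20
python3 -m creep '0.0214 -0.0299 0 0 0 1.51;0.0214 -0.0299 0 0 0 1.51;0.0214 -0.0299 0 0 0 1.51;0.0214 -0.0299 0 0 0 1.51;0.0214 -0.0299 0 0 0 1.51;0.0214 -0.0299 0 0 0 1.51;0.0214 -0.0299 0 0 0 1.51;0.0214 -0.0299 0 0 0 1.51'
python3 -m creep '0 0 0 0 0 0;0 0 0 0 0 0;0 0 0 0 0 0'
```

```text
time_s: 2.17
tool_pos: [0.3571, 0.3563, 0.2415]
tool_rot: [[-0.996, 0.088, 0.001], [0.088, 0.996, 0.0], [-0.001, 0.0, -1.0]]
contact_force: [0.8, 1.2, 0.0]
width: 0.635
gripper_force: 0.0
time_s: 2.83
tool_pos: [0.5284, 0.1168, 0.2415]
tool_rot: [[-0.993, -0.122, 0.0], [-0.122, 0.993, 0.0], [-0.0, 0.0, -1.0]]
contact_force: [-0.1, 0.7, -0.4]
width: 0.632
gripper_force: 0.0
time_s: 3.08
tool_pos: [0.5269, 0.1186, 0.241]
tool_rot: [[-0.993, -0.12, -0.001], [-0.12, 0.993, 0.001], [0.001, 0.001, -1.0]]
contact_force: [-0.6, -0.7, 1.2]
width: 0.626
gripper_force: 0.0
```

```bash
python3 -m creep '0 0 -0.03 0 0 0;0 0 -0.03 0 0 0;0 0 -0.03 0 0 0;0 0 -0.03 0 0 0;0 0 -0.03 0 0 0;0 0 -0.03 0 0 0;0 0 -0.02 0 0 0;0 0 -0.015 0 0 0'
python3 -m creep '0.005 0.0006 0 0 0 0;0.005 0.0006 0 0 0 0;0.005 0.0006 0 0 0 0;0.004 0.0005 0 0 0 0;0.004 0.0005 0 0 0 0;0.004 0.0005 0 0 0 0;0.004 0.0005 0 0 0 0;0.004 0.0005 0 0 0 0'
python3 -m creep '0.004 0.0005 0 0 0 0;0.004 0.0005 0 0 0 0;0.004 0.0005 0 0 0 0;0.004 0.0005 0 0 0 0;0.004 0.0005 0 0 0 0;0.004 0.0005 0 0 0 0;0.004 0.0005 0 0 0 0;0.004 0.0005 0 0 0 0'
```

```text
time_s: 3.75
tool_pos: [0.5252, 0.1202, 0.0243]
tool_rot: [[-0.992, -0.123, -0.004], [-0.123, 0.992, 0.0], [0.004, 0.001, -1.0]]
contact_force: [-0.2, -0.3, -0.5]
width: 0.63
gripper_force: 0.0
time_s: 4.42
tool_pos: [0.5595, 0.1229, 0.0269]
tool_rot: [[-0.993, -0.12, -0.007], [-0.12, 0.993, -0.0], [0.007, 0.001, -1.0]]
contact_force: [-6.0, -0.2, 5.9]
width: 0.628
gripper_force: 3.0
time_s: 5.08
tool_pos: [0.5924, 0.1268, 0.0268]
tool_rot: [[-0.993, -0.121, -0.005], [-0.121, 0.993, -0.0], [0.005, 0.0, -1.0]]
contact_force: [-5.9, -0.7, 5.7]
width: 0.631
gripper_force: 3.2
```

```bash
python3 -m creep '0.003 0.0004 0.002 0 0 0;0.003 0.0004 0 0 0 0;0.003 0.0004 0 0 0 0;0.003 0.0004 0 0 0 0;0.002 0.0002 0 0 0 0;0.002 0.0002 0 0 0 0'
python3 -m creep '0.002 0.0002 0 0 0 0;0.002 0.0002 0 0 0 0;0.002 0.0002 0 0 0 0'
```

```text
time_s: 5.58
tool_pos: [0.6089, 0.1288, 0.0285]
tool_rot: [[-0.993, -0.121, -0.004], [-0.121, 0.993, -0.0], [0.004, 0.0, -1.0]]
contact_force: [-6.4, -1.6, 5.4]
width: 0.632
gripper_force: 3.2
time_s: 5.83
tool_pos: [0.6148, 0.1294, 0.0285]
tool_rot: [[-0.993, -0.121, -0.005], [-0.121, 0.993, -0.0], [0.005, 0.0, -1.0]]
contact_force: [-8.7, -0.9, 5.9]
width: 0.632
gripper_force: 5.2
```

```bash
python3 -m creep '0.002 0.0002 0 0 0 0;0.001 0.0001 0 0 0 0;0 0 0 0 0 0'
cat > look.py <<'E'
from fit import *
P=[arm.grab_frame(n) for n in("top","side")]
S=np.array([.6858,-.0843,.123]); st=arm.state()
g=S[:2]+[-.07,.16]
print("tool rel",rel(np.r_[np.array(st["tool_pos"])[:2],0],S).round(4),np.round(st["contact_force"],1))
import sys
v0=[float(a) for a in sys.argv[1:4]]
C,s=np.cos(S[2]),np.sin(S[2]); w=[S[0]+C*v0[0]-s*v0[1],S[1]+s*v0[0]+C*v0[1],S[2]+v0[2]]
for n,p in zip(("top","side"),P):
    # compare only dark pixels away from robot via mask: fit the visible part, one-sided for occlusion
    f=fit("frame",FR,w,[p])
    if f[2]: print(n,rel(f[0],S).round(4),round(f[1]))
if len(sys.argv)>4:
    im=np.hstack([cv2.resize(P[0]["color"][100:250,130:330],(400,300)),cv2.resize(P[1]["color"][120:300,130:370],(400,300))])
    cv2.imwrite(f"pics/{sys.argv[4]}.png",im[:,:,::-1])
E
python3 look.py -0.071 0.2215 0 a
```

```text
time_s: 6.08
tool_pos: [0.6149, 0.1295, 0.0283]
tool_rot: [[-0.993, -0.121, -0.011], [-0.121, 0.993, -0.001], [0.011, 0.0, -1.0]]
contact_force: [-10.7, -1.7, 8.5]
width: 0.63
gripper_force: 5.4
tool rel [-0.0442  0.2208 -0.123 ] [-10.3  -1.6   8.6]
top [-0.07    0.2176 -0.0079] 1391
side [-0.0699  0.2192  0.0104] 738
```

View pics/a.png

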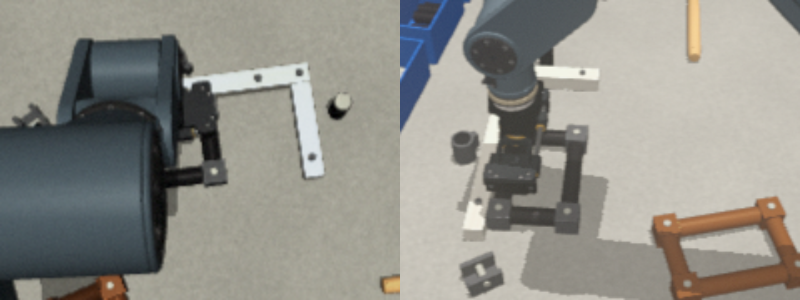

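```bash
python3 -m creep '-0.0025 -0.0003 0 0 0 0;0.0006 -0.005 0 0 0 0;0.0006 -0.005 0 0 0 0;0.0006 -0.005 0 0 0 0;0.0006 -0.005 0 0 0 0;0.0006 -0.005 0 0 0 0;0.0006 -0.005 0 0 0 0;0.0006 -0.005 0 0 0 0'
python3 -m creep '0.0006 -0.005 0 0 0 0;0.0006 -0.005 0 0 0 0;0.0006 -0.005 0 0 0 0;0.0006 -0.005 0 0 0 0;0.0006 -0.005 0 0 0 0;0.0006 -0.005 0 0 0 0;0.0006 -0.005 0 0 0 0;0.0006 -0.005 0 0 0 0'
python3 look.py -0.071 0.173 0 b
```

```text
time_s: 6.95
tool_pos: [0.6187, 0.0959, 0.0274]
tool_rot: [[-0.993, -0.12, -0.006], [-0.12, 0.993, 0.002], [0.006, 0.003, -1.0]]
contact_force: [-5.1, 5.5, -0.2]
width: 0.628
gripper_force: 4.1
time_s: 7.62
tool_pos: [0.6235, 0.0561, 0.0275]
tool_rot: [[-0.993, -0.12, -0.006], [-0.12, 0.993, 0.003], [0.006, 0.003, -1.0]]
contact_force: [-5.9, 5.5, 1.0]
width: 0.63
gripper_force: 4.0
tool rel [-0.0446  0.146  -0.123 ] [-5.2  0.9  0.7]
top [-0.0214  0.0851  0.1099] 2823
side [-0.0704  0.1723 -0.0027] 522
```

View pics/b.png

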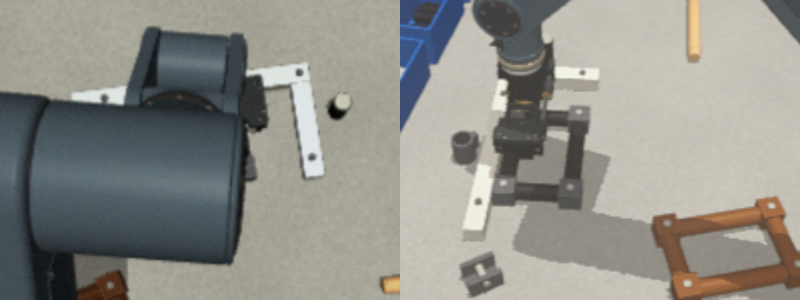

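```bash
python3 -m creep '0.0006 -0.005 0 0 0 0;0.0006 -0.005 0 0 0 0;0.0006 -0.005 0 0 0 0;0.0006 -0.005 0 0 0 0;0.0006 -0.005 0 0 0 0;0.0006 -0.005 0 0 0 0;0.0006 -0.005 0 0 0 0;0.0006 -0.005 0 0 0 0'
python3 -m creep '0.0006 -0.005 0 0 0 0;0.0006 -0.005 0 0 0 0;0.0006 -0.005 0 0 0 0;0.0005 -0.004 0 0 0 0;0.0004 -0.003 0 0 0 0;0.0002 -0.002 0 0 0 0;0.0002 -0.002 0 0 0 0'
python3 -m creep '0.0002 -0.002 0 0 0 0;0.0002 -0.002 0 0 0 0;0.0002 -0.002 0 0 0 0'
python3 look.py -0.071 0.101 0 c
```

```text
time_s: 8.48
tool_pos: [0.6284, 0.0162, 0.0275]
tool_rot: [[-0.993, -0.12, -0.006], [-0.12, 0.993, 0.003], [0.005, 0.004, -1.0]]
contact_force: [-5.6, 5.2, 0.8]
width: 0.627
gripper_force: 4.0
time_s: 9.07
tool_pos: [0.6315, -0.0097, 0.0275]
tool_rot: [[-0.993, -0.12, -0.006], [-0.12, 0.993, 0.003], [0.005, 0.004, -1.0]]
contact_force: [-4.2, 5.3, 0.9]
width: 0.631
gripper_force: 4.0
time_s: 9.32
tool_pos: [0.6322, -0.0157, 0.0274]
tool_rot: [[-0.993, -0.121, -0.006], [-0.121, 0.993, 0.003], [0.005, 0.004, -1.0]]
contact_force: [-4.1, 3.6, 0.0]
width: 0.629
gripper_force: 3.9
tool rel [-0.0448  0.0743 -0.123 ] [-5.4  3.7  0. ]
top [-0.0581  0.084   0.0868] 2344
side [ 0.1568 -1.7375  5.682 ] 2908
```

View pics/c.png

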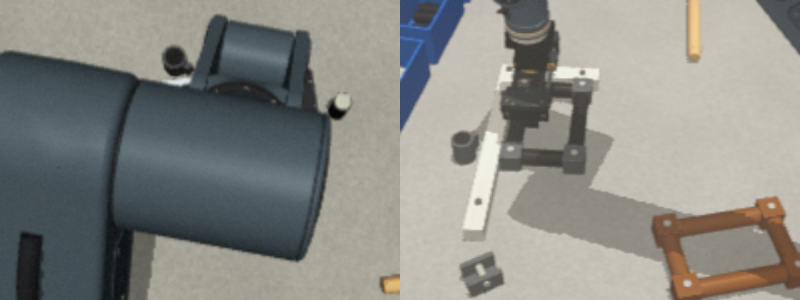

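```bash
python3 -m creep '0.0001 -0.001 0 0 0 0;0.0001 -0.001 0 0 0 0'
python3 -m creep '0.0001 -0.001 0 0 0 0;0.0001 -0.001 0 0 0 0'
python3 -m creep '0.0001 -0.001 0 0 0 0;0 0 0 0 0 0'
```

```text
time_s: 9.68
tool_pos: [0.6324, -0.0171, 0.0274]
tool_rot: [[-0.993, -0.12, -0.006], [-0.12, 0.993, 0.004], [0.005, 0.005, -1.0]]
contact_force: [-4.1, 9.7, 0.4]
width: 0.628
gripper_force: 5.2
time_s: 9.85
tool_pos: [0.6324, -0.0174, 0.0275]
tool_rot: [[-0.993, -0.12, -0.006], [-0.12, 0.993, 0.006], [0.005, 0.007, -1.0]]
contact_force: [-4.3, 13.7, 2.1]
width: 0.626
gripper_force: 7.7
time_s: 10.02
tool_pos: [0.6324, -0.0176, 0.0275]
tool_rot: [[-0.993, -0.12, -0.006], [-0.12, 0.993, 0.007], [0.005, 0.008, -1.0]]
contact_force: [-3.9, 13.7, 2.1]
width: 0.625
gripper_force: 8.3
```

```bash
python3 -m creep '0.0001 -0.001 0 0 0 0;0.0001 -0.001 0 0 0 0;0.0015 0.0002 0 0 0 0;0.0015 0.0002 0 0 0 0;0.001 0.0001 0 0 0 0;0 0 0 0 0 0'
python3 -m creep '0.0015 0.0002 0 0 0 0;0.001 0.0001 0 0 0 0;0 0 0 0 0 0'
```

```text
time_s: 10.52
tool_pos: [0.6326, -0.0177, 0.0275]
tool_rot: [[-0.993, -0.12, -0.015], [-0.12, 0.993, 0.009], [0.014, 0.011, -1.0]]
contact_force: [-11.2, 15.2, 7.7]
width: 0.628
gripper_force: 12.2
time_s: 10.77
tool_pos: [0.6327, -0.0176, 0.0275]
tool_rot: [[-0.993, -0.12, -0.021], [-0.12, 0.993, 0.009], [0.019, 0.012, -1.0]]
contact_force: [-14.4, 13.5, 12.4]
width: 0.631
gripper_force: 13.2
```

```bash
python3 -m creep '-0.003 0.003 0 0 0 0;-0.003 0.004 0 0 0 0;-0.005 0.005 0 0 0 0;-0.008 0.005 0 0 0 0;0 0 0.02 0 0 0;0 0 0.03 0 0 0;0 0 0.035 0 0 0;0 0 0.035 0 0 0'
python3 -m creep '0 0 0.035 0 0 0;0 0 0.03 0 0 0;-0.02 0.03 0 0 0 0;-0.02 0.03 0 0 0 0;-0.02 0.03 0 0 0 0;-0.02 0.03 0 0 0 0;-0.02 0.03 0 0 0 0;-0.02 0.03 0 0 0 0'
python3 -m creep '-0.02 0.03 0 0 0 0;-0.02 0.03 0 0 0 0;-0.02 0.03 0 0 0 0;-0.01 0.03 0 0 0 0;-0.01 0.03 0 0 0 0;-0.01 0.03 0 0 0 0;-0.01 0.03 0 0 0 0;0 0 0 0 0 0'
python3 look.py -0.07 0.1 0 d
```

```text
time_s: 11.43
tool_pos: [0.6232, -0.0066, 0.1493]
tool_rot: [[-0.993, -0.12, 0.001], [-0.12, 0.993, 0.0], [-0.001, -0.0, -1.0]]
contact_force: [0.2, 0.5, 0.4]
width: 0.631
gripper_force: 0.0
time_s: 12.1
tool_pos: [0.5027, 0.1747, 0.2139]
tool_rot: [[-0.993, -0.12, 0.004], [-0.12, 0.993, 0.001], [-0.004, 0.001, -1.0]]
contact_force: [0.4, 0.3, 0.2]
width: 0.631
gripper_force: 0.0
time_s: 12.77
tool_pos: [0.4018, 0.3887, 0.2141]
tool_rot: [[-0.992, -0.125, 0.003], [-0.125, 0.992, 0.005], [-0.004, 0.005, -1.0]]
contact_force: [0.7, -0.5, 0.1]
width: 0.634
gripper_force: 0.0
tool rel [-0.2235  0.5001 -0.123 ] [0.4 0.4 0.4]
top [-0.0701  0.1002  0.002 ] 135
side [-0.0706  0.0993 -0.0039] 162
```

View pics/d.png

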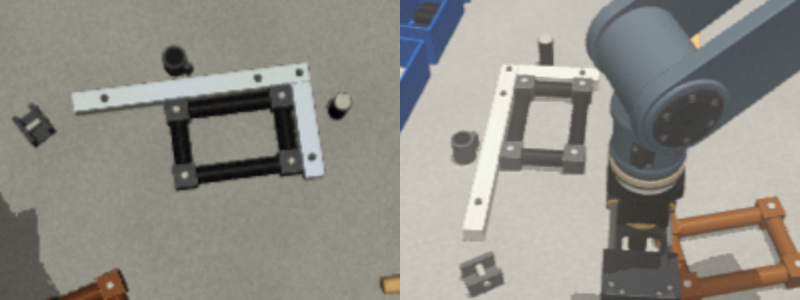

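Both cameras show the frame flush in the corner, within 1 mm and 0.004 rad of home. The bystanders in view look undisturbed and the arm is clear.

```bash
python3 -c "
from station import arm
print(arm.sign_off())"
```

```text
the job is handed in; nothing more can be done
None
```

The frame is in the corner of the stop, flush against both rails to within about 1 mm and 0.004 rad by the cameras. The arm ended clear of it and I handed the job in at about 13 s; sign-off returned no verdict.

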